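# Dose brass spacers into the kit jar

### The arm

A 6-joint arm with a two-finger parallel gripper is mounted at the origin on the work surface. World frame = base frame: x ahead of the robot, y to its left, z up, the work surface at z = 0. Lengths are in m, angles in rad, forces in N, time in s.
With the tool pointing down it reaches from about 0.35 to 0.975 m from the base axis. Payload 4.9 kg.
Tool frame: the origin (TCP) lies between the finger pads, 19 mm behind the fingertips; this is the grasp point; z points along the fingers, y is the line along which they close (so a half turn about z gives the same grasp; the last joint's range is limited). The gripper opens to 85 mm and grips with 20 to 120 N. Pads are 22 mm wide; open, the fingers measure 114 mm over their backs; the gripper's body (76 mm by 85 mm) begins 54 mm behind the grasp point. The pads swing forward as they close: fully open they stand 13 mm farther back than shut.
Start: joints at [1.102, 0.053, 1.613, -0, 1.476, -0.119], TCP at [0.214, 0.587, 0.25] pointing down, gripper open.
Joint ranges: [-3.01, 3.01], [-1.01, 2.22], [0.06, 2.58], [-1.02, 4.17], [0.09, 2.62], [-3.14, 3.14]. Speed limits (rad/s): [2.57, 2.57, 3.14, 3.14, 3.14, 3.14].

### API

Orientations are given as a unit quaternion [w, x, y, z].
In Python, from plant import * gives the robot as it stands.
- The arm moves only by the tool jog_arm, never from a script. Its argument "moves" is a list that holds one entry, the list of rows, each a list of 7 numbers: the finger opening in cm, from 0 to 8.54, then the shift along the tool's x, y, z in cm, then the turn, a rotation vector about the tool's x, y, z in rad. A call has 1 to 20 rows; each row shifts and turns the commanded pose from where the row before left it, along the tool's axes as they then stand; what a row does not reach is not made up. A row lasts 1/12 s, in which the tool goes at most 41.7 mm and 7.16 degrees, less where a joint would pass 70% of its speed; a pose out of reach is approached as far as the arm can. A call is refused whole if a number of a shift passes 4.17 or a number of a turn 0.125, either way. A call with a gripper value outside its range is refused whole. The fingers move at their own pace and stop on an object; the grip force is fixed at half the most. Time passes only in rows, so rows that do not move let the fingers close. It gives the time, the measured TCP pose, the force, the opening and the grip force at its end, in the units of the state.
- state(): the state, without advancing time (a new reading comes with each control period).
- grab_frame(name): name is "side" or "top"; returns a dict with "color" (400x640x3 uint8, blue, green, red), "depth" (400x640 float32, m along the optical axis (not along the pixel's ray), 0 where there is no reading), "fx", "fy", "cx", "cy" (pixels), "k1" (the pictures are not rectified: a ray, as slopes to the right and down, at radius r is drawn at 1 + k1 r^2 times it, then the intrinsics apply), "R" (3x3) and "t" (3): a world point X has camera coordinates R X + t. Camera axes: x right, y down, z forward; pixel columns grow to the right and rows downward; lengths in m; the calibration is good to about 2 mm. A picture is of the moment at which its call begins.
- job_done(): hands the job in; it is judged then, once.
Trained networks look in a picture, given as the dict that the camera call returned (one of the last four; its "shot" number tells which), for a name from the list of things; names that differ only in an ending like _2 or _b are one class to them, and where a whole thing is asked for, a point or a joint stands for the part that bears it (a point fixed in the world has none). Each returns a list of dicts, best first, with "p" (0 to 1); they miss things now and then, are a little off and sometimes report something else, mostly with a low value. They report only what shows in the picture. A call takes as long as a camera call. They do not tell look-alikes from the thing itself.
- recognise(name, picture): "rect" ([centre column, centre row, width, height] in pixels, round what is visible of it).
- regions_of(name, picture): "pixels" (400x640 bool, what is visible of it) and "rect" ([centre column, centre row, width, height] in pixels, round what is visible of it).
The state is a dict: "time": time; "joint_pos": joint angles; "joint_vel": joint speeds; "joint_efforts": joint torques, N m; "tool_pos": TCP position; "tool_rot": TCP orientation; "contact_force": force on the tool from outside, world axes, zero at the start; "ft_torque": the same for the moment, N m; "gripper_width": opening from 0.0 (shut) to 1.0 (fully open); "grasp_force": force on a finger pad.
Only numpy, scipy, OpenCV 4.12 (cv2) and the standard library are available. Lean on these libraries where they do the work, as an engineer would, in place of code of your own. Each camera call takes 0.05 s, during which the arm holds its last target. There are 200 camera calls.

### The job

Get the kit jar filled from the spacer doser: first lift the loose cap off the jar and set it the right way up in the round cap rest, and turn the counter knob back to its zero stop. Then turn the dosing wheel so that each pocket holding a brass spacer comes over the drop hole in turn, and press the paddle down to tip the spacer out into the jar, without touching the spacers with the fingers. When every spacer is in the jar, turn the wheel so its blank sector covers the drop hole again; leave the cap in its rest, the counter at zero and the other things on the bench where they are.

Things in the scene. Friction and masses are not known exactly. Their poses are not given: they have to be found in the camera images.
- doser: Spacer doser, fixed. Origin: table height under the wheel's axis; z up, y towards drop hole, chute and jar. Grey foot 170 (x) by 290 mm (y -90 to 200), 8 thick; column; square aluminium deck 170 by 170 mm, top at z=150. A 42 mm wide steel chute falls from under the hole at 52 degrees to y=105, z=54, short of the jar. Only the wheel knob stands above the wheel's top (z=164).
- wheel_grip (a point): On the wheel's axis at z=196 mm: where to put the TCP to grip the wheel's grey bar knob from above. Bar 14 mm thick (point x), 42 mm long (point y), its top at z=203 mm, 32 mm clear above a collar of radius 22 mm. Turns with the wheel; point y points to the blank sector.
- wheel (a joint): Angle of the dosing wheel, rad, counter-clockwise from above positive, no stops or detents, friction 0.05 N m. 0 at the start: blank over the drop hole. The pocket k x 60 degrees counter-clockwise from the blank is over the hole at -k x 60 degrees (k=1..5); stop within about 0.05 rad of it.
- wheel_blank (a point): Top of the black wheel (radius 80 mm, 13 mm thick) in the middle of its blank, solid sector, marked by a white radial line, 60 mm from the axis; turns with the wheel. The other five of the six stations (every 60 degrees, same radius) are square bottomless pockets 22 mm wide that push spacers round on the deck.
- drop_hole (a point): Centre of the drop hole, at deck-top height (z=150 mm), 60 mm from the wheel's axis towards the doser's +y; fixed. The hole is 31 by 35 mm, closed flush by the spring-loaded steel gate flap until the paddle is pressed. The wheel hides most of it.
- gate (a joint): Opening of the tip gate, rad: 0 shut (flap flush with the deck), 0.95 fully open at its stop. The flap's hinge lies along the doser's x at y=44, z=150 mm; it swings down and a spring shuts it when the paddle is let go. A spacer over it slides out into the chute and jar by about 0.8 rad.
- paddle (a point): Middle of the top face of the grey paddle that opens the gate: a plate 30 (x) by 75 mm (y), beside the deck on the doser's -x side, at doser x=-110, y=89, z=140 mm when shut, 10 mm from the deck. It is rigid with the flap and turns about the same hinge: pressing straight down here by 45 to 55 mm with shut fingers opens the gate fully; takes 2 to 5 N.
- jar_in (a point): Centre of the inner floor of the clear plastic kit jar, which is fixed on the doser's foot at doser y=146 mm. Inner floor at z=12 mm, rim at z=46 mm, outer radius 36 mm, inner radius 32 mm.
- cap: Loose white jar cap, 50 g. Origin: centre of its plug's underside; z up through its knob. Plug radius 27 mm, 7 mm high; disc radius 36 mm, 7 to 12 mm; round knob of 22 mm diameter from 12 to 38 mm, gripped from above (TCP at 34 mm). At the start it closes the jar, plug inside with 5 mm play, disc on the rim.
- cap_rest: Round aluminium cap rest, a shallow dish fixed on the bench. Origin: centre of its underside. Outer radius 48 mm, inner radius 43 mm, floor at 4 mm, rim at 14 mm. The cap lies in it plug down, its origin 4 mm above the rest's.
- counter (a joint): Angle of the counter's reset knob, rad, growing clockwise from above; 0 is the zero stop (turn counter-clockwise, seen from above, to reach it), 2.8 the other stop. Light friction (0.03 N m), stays where it is left.
- counter_grip (a point): On the counter knob's axis, 77 mm above the table, where to put the TCP to grip it from above. Black bar knob: bar 38 mm long (point x), 14 mm thick (point y), its top 7 mm higher; turns with the knob. It stands on a white box 100 by 80 mm, 40 mm high, fixed on the bench, with tick marks.
- spacer1: Brass spacer, a plain round slug 15 mm in diameter, 15 mm high, 20 g, standing in a pocket of the wheel on the deck, its top 1.5 mm above the wheel's top. Origin: centre of its underside when upright. May be absent.
- spacer2: Brass spacer, a plain round slug 15 mm in diameter, 15 mm high, 20 g, standing in a pocket of the wheel on the deck, its top 1.5 mm above the wheel's top. Origin: centre of its underside when upright. May be absent.
- spacer3: Brass spacer, a plain round slug 15 mm in diameter, 15 mm high, 20 g, standing in a pocket of the wheel on the deck, its top 1.5 mm above the wheel's top. Origin: centre of its underside when upright. May be absent.
- spacer4: Brass spacer, a plain round slug 15 mm in diameter, 15 mm high, 20 g, standing in a pocket of the wheel on the deck, its top 1.5 mm above the wheel's top. Origin: centre of its underside when upright. May be absent.
- spacer5: Brass spacer, a plain round slug 15 mm in diameter, 15 mm high, 20 g, standing in a pocket of the wheel on the deck, its top 1.5 mm above the wheel's top. Origin: centre of its underside when upright. May be absent.
- reel: Bystander: steel solder reel, 56 mm diameter, 34 mm high, beyond the doser. Leave alone.
- driver: Bystander: screwdriver lying on the bench near the robot. Leave alone.
- cleaner: Bystander: small bottle 44 mm in diameter, 110 mm high, beyond the doser. Leave alone.
- chip_tray: Bystander: black divided chip tray 100 by 70 by 12 mm. Leave alone.
There are look-alikes about, which are no part of the job. There is more than one size of the cap_rest; the job needs the largest.

How it is judged:
By the outcome, as a careful person would: the job done as asked, in the order asked, and still so for the second after the job is handed in, with the robot touching nothing.
Of spacer1, spacer2, spacer3, spacer4, spacer5 only 2 to 4 are there at a start; the rules pass over those that are not, and their reading is None.
At some moment in a run one of cap may be knocked a few centimetres aside while the robot is not near it.
Once in a run the grip may slacken for a moment while it holds something.
It also fails if it takes over 210 s, if anything falls off the work surface, if the arm or the gripper's body presses on something with over 40 N, if the wrist force passes 120 N, or if a joint passes its speed limit or range.

## Working session

There is one attempt and no reset: what is moved stays moved. The work goes in short steps, Python scripts to look and compute and a tool call to move; the robot and the scene stay as the last step left them, time stands still between calls to the robot, and variables do not carry over. Pictures are saved under pics/ and viewed, at most 14 in all, crops included, and the job is handed in when it is done.

Besides the shell and the picture viewer there is one more tool, called after ">>>" as name(argument=value, ...), one argument or row to a line, values as JSON. jog_arm: Moves the arm, as the interface text tells. Its arguments: {"type":"object","properties":{"moves":{"type":"array"}},"required":["moves"]}

```bash
mkdir -p pics; ls
cat > h.py <<'E'
from plant import *
import numpy as np, cv2
def ray(f,u,v):
    p=np.array([(u-f["cx"])/f["fx"],(v-f["cy"])/f["fy"]],float); q=p.copy()
    for _ in range(20): q=p/(1+f["k1"]*(q@q))
    return q
def at_z(f,u,v,z):
    R=np.array(f["R"]);t=np.array(f["t"]); q=ray(f,u,v); d=R.T@np.array([q[0],q[1],1]); c=-R.T@t
    return c+d*(z-c[2])/d[2]
def pt(f,u,v):
    d=f["depth"][int(round(v)),int(round(u))]; q=ray(f,u,v)
    return np.array(f["R"]).T@(np.array([q[0]*d,q[1]*d,d])-np.array(f["t"]))
def proj(f,X):
    c=np.array(f["R"])@np.array(X)+np.array(f["t"]); s=c[:2]/c[2]; s=s*(1+f["k1"]*(s@s))
    return s*[f["fx"],f["fy"]]+[f["cx"],f["cy"]]
def cloud(f,m=None):
    vs,us=np.nonzero((f["depth"]>0)&(m if m is not None else True))
    K=np.array([[f["fx"],0,f["cx"]],[0,f["fy"],f["cy"]],[0,0,1]])
    n=cv2.undistortPoints(np.stack([us,vs],1).astype(np.float64)[:,None],K,np.array([f["k1"],0,0,0.]))[:,0]
    d=f["depth"][vs,us][:,None]
    return (np.hstack([n*d,d])-np.array(f["t"]))@np.array(f["R"])
E
python3 - <<'E'
from h import *
for n in("top","side"):
    f=grab_frame(n); cv2.imwrite(f"pics/{n}0.png",f["color"])
    print(n,f["fx"],f["k1"],-np.array(f["R"]).T@np.array(f["t"]))
    for k in["doser","wheel","wheel_blank","wheel_grip","paddle","cap","cap_rest","counter_grip","counter","spacer1","jar_in","driver","chip_tray","cleaner","reel"]:
        try:
            for r in regions_of(k,f)[:6]:
                c=cloud(f,r["pixels"]); print(k,round(r["p"],2),np.round(r["rect"]),np.round(np.median(c,0),3) if len(c) else None)
        except Exception as e: print(k,e)
print(state())
E
```

```text
pics
top 411.6775481355828 -0.02926776243736279 [0.33655412 0.05317916 1.11120936]
doser 0.67 [336. 194. 119.  98.] [0.576 0.012 0.151]
wheel 0.58 [356. 184.  69.  62.] [ 0.595 -0.023  0.165]
wheel_blank 0.62 [356. 184.  69.  63.] [ 0.595 -0.023  0.165]
wheel_blank 0.49 [337. 194. 116.  98.] [0.576 0.013 0.151]
wheel_grip 0.64 [355. 186.  70.  65.] [ 0.595 -0.023  0.164]
paddle 0.6 [326. 230.  29.  23.] [0.481 0.045 0.141]
cap 0.67 [301. 202.  28.  24.] [0.577 0.117 0.052]
cap_rest 0.82 [230. 225.  37.  36.] [0.528 0.31  0.006]
cap_rest 0.75 [183. 229.  28.  28.] [0.516 0.436 0.005]
cap_rest 0.75 [220. 267.  30.  26.] [0.412 0.334 0.005]
counter_grip 0.46 [482. 222.  18.  15.] [ 0.515 -0.35   0.071]
counter 0.49 [478. 224.  19.  13.] [ 0.515 -0.347  0.071]
jar_in 0.93 [338. 195. 116.  94.] [0.575 0.012 0.151]
jar_in 0.48 [356. 185.  67.  63.] [ 0.594 -0.024  0.164]
driver 0.62 [268. 301.  59.  50.] [0.344 0.175 0.023]
chip_tray 0.73 [259. 150.  28.  38.] [0.74  0.238 0.007]
cleaner 0.72 [403. 136.  20.  27.] [ 0.751 -0.162  0.07 ]
cleaner 0.27 [479. 224.  19.  13.] [ 0.516 -0.349  0.
[... 1604 characters left out ...]
([ 1.10199415e+00,  5.26730866e-02,  1.61288525e+00, -8.19884802e-06,
        1.47601253e+00, -1.18989226e-01]), 'joint_vel': array([-1.58708903e-03,  1.48478583e-03,  1.70965890e-04, -4.10124989e-05,
        7.27881583e-04,  1.09833230e-03]), 'joint_efforts': array([-1.14249608e-03, -3.93677402e+01, -3.70444787e+01, -1.74260176e-04,
        6.65485240e-04,  1.75136040e-05]), 'tool_pos': array([0.21418914, 0.587135  , 0.2500291 ]), 'tool_rot': array([7.06166212e-06, 1.74015657e-01, 9.84742886e-01, 9.24406470e-06]), 'contact_force': array([0.14024058, 0.30924551, 0.3526662 ]), 'ft_torque': array([-0.08556179,  0.03873391, -0.02228215]), 'grasp_force': 0.0, 'gripper_width': 1.0032015324882695}
```

Run:
```python
from h import *
a=cv2.imread("pics/top0.png"); b=cv2.imread("pics/side0.png")
cv2.imwrite("pics/c1.png",np.hstack([cv2.resize(a[140:250,270:410],(400,314),interpolation=2)]+[cv2.resize(a[195:250,440:510],(400,314),interpolation=2)]))
cv2.imwrite("pics/c2.png",np.hstack([cv2.resize(b[185:310,275:415],(400,357),interpolation=2),cv2.resize(b[335:395,285:352],(400,357),interpolation=2)]))
```

```text
(no output)
```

View pics/top0.png

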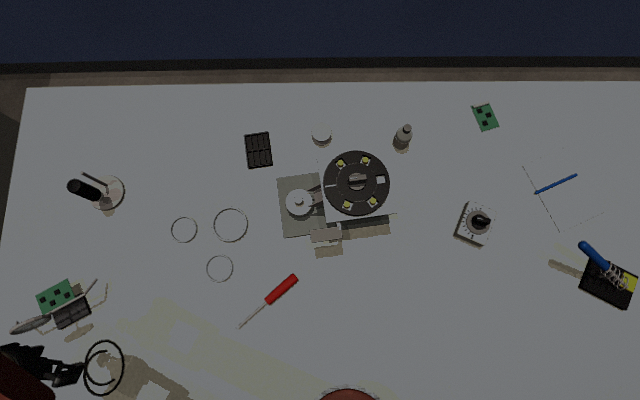

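View pics/c1.png

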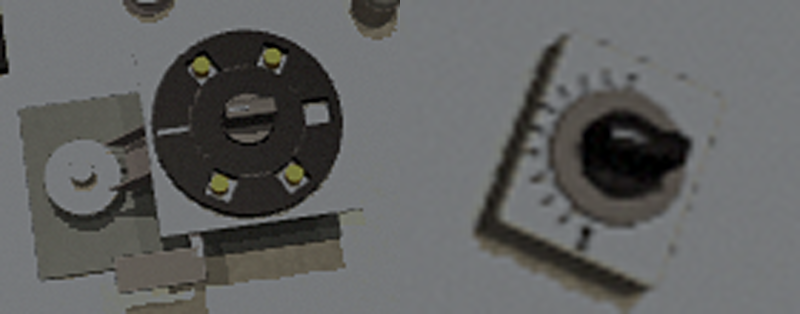

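View pics/c2.png

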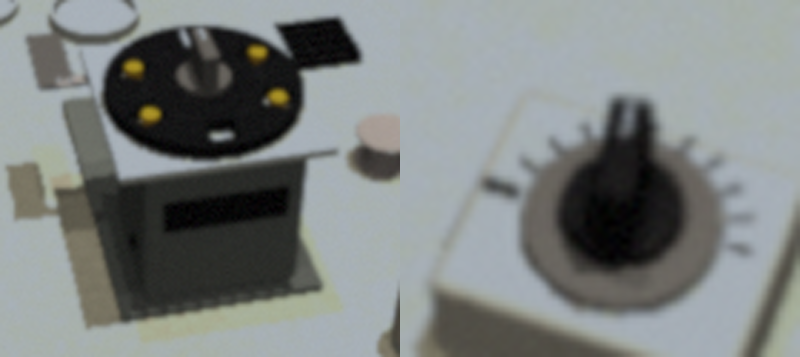

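```bash
cat > fit.py <<'E'
from h import *
from scipy.optimize import least_squares
def circ(P):
    f=lambda c:np.hypot(P[:,0]-c[0],P[:,1]-c[1])-c[2]
    return least_squares(f,[*P[:,:2].mean(0),.04],loss="soft_l1",f_scale=.002).x
def sel(C,c,r,z0,z1): return C[(np.hypot(C[:,0]-c[0],C[:,1]-c[1])<r)&(C[:,2]>z0)&(C[:,2]<z1)]
def barfit(P):
    c,s,a=cv2.minAreaRect((P[:,:2]*1000).astype(np.float32)); u=np.linalg.svd(P[:,:2]-P[:,:2].mean(0))[2][0]
    return np.round(P[:,:2].mean(0),4),np.round(c,1),np.round(s,1),round(a,1),round(np.degrees(np.arctan2(u[1],u[0])),1),len(P)
E
python3 - <<'E'
from fit import *
for n in("top","side"):
    f=grab_frame(n); C=cloud(f)
    W=sel(C,(.595,-.025),.1,.160,.170); print(n,"wheel rect",cv2.minEnclosingCircle((W[:,:2]*1000).astype(np.float32)),np.median(W[:,2]))
    print("wknob",barfit(sel(C,(.595,-.025),.05,.198,.21)))
    print("deck",cv2.minAreaRect((sel(C,(.595,-.025),.13,.147,.155)[:,:2]*1000).astype(np.float32)))
    print("paddle",barfit(sel(C,(.48,.045),.06,.13,.145)))
    print("capknob",barfit(sel(C,(.577,.12),.03,.068,.085)), "disc",cv2.minEnclosingCircle((sel(C,(.577,.12),.05,.045,.056)[:,:2]*1000).astype(np.float32)), np.max(sel(C,(.577,.12),.04,.0,.12)[:,2]))
    print("cnt",barfit(sel(C,(.515,-.35),.05,.078,.09)),"box",cv2.minAreaRect((sel(C,(.515,-.35),.08,.037,.043)[:,:2]*1000).astype(np.float32)))
    R=sel(C,(.528,.31),.06,.010,.02); print("rest",circ(R),len(R),np.median(R[:,2]) if len(R) else 0)
    if n=="top":
        g=f["color"]
        # white line of blank & yellow spacers
        hsv=cv2.cvtColor(g,cv2.COLOR_BGR2HSV); m=((hsv[...,0]>20)&(hsv[...,0]<35)&(hsv[...,1]>120)&(hsv[...,2]>90)).astype(np.uint8)
        k,_,st,ce=cv2.connectedComponentsWithStats(m)
        for i in range(1,k):
            if st[i,4]>8: print("y",st[i,4],np.round(at_z(f,*ce[i],.1655),4))
E
```

```text
top wheel rect ((599.7000732421875, -25.497011184692383), 80.74235534667969) 0.16457177137177886
wknob (array([ 0.5988, -0.0252]), array([599.3, -25.4]), array([14.5, 41.3]), 8.9, np.float64(97.8), 111)
deck ((600.00927734375, -25.493621826171875), (171.25106811523438, 170.4138946533203), 7.585237979888916)
paddle (array([0.48  , 0.0467]), array([484.,  41.]), array([39.6, 91.1]), 9.5, np.float64(-78.0), 413)
capknob (array([0.5779, 0.118 ]), array([578.2, 118.4]), array([21.1, 18.9]), 76.0, np.float64(-147.5), 59) disc ((577.1271362304688, 113.07513427734375), 42.3854866027832) 0.08206636695920937
cnt (array([ 0.5192, -0.3517]), array([ 519.9, -351.5]), array([36.8, 15.2]), 75.6, np.float64(-104.1), 82) box ((519.2557983398438, -352.26104736328125), (78.30237579345703, 100.23460388183594), 64.968505859375)
rest [0.52784476 0.30869655 0.04528999] 215 0.014430614599696964
y 23 [ 0.6559 -0.0488  0.1655]
y 23 [0.649  0.0117 0.1655]
y 24 [ 0.5539 -0.0637  0.1655]
y 22 [ 0.5462 -0.0021  0.1655]
y 128 [ 0.3563 -0.6484  0.1655]
y 12 [ 0.3597 -0.6354  0.1655]
side wheel rect ((599.53125, -24.89702796936035), 82.2536849975586) 0.1624569284490115
wknob (array([ 0.5981, -0.0282]), array([598.2, -26. ]), array([12.9, 42.3]), 8.4, np.float64(-80.8), 79)
deck ((598.9320678710938, -25.793289184570312), (171.0881805419922, 174.1389923095703), 7.653042316436768)
paddle (array([0.48  , 0.0439]), array([482.8,  50.1]), array([40.5, 83.5]), 8.4, np.float64(-76.7), 264)fit.py:8: RuntimeWarning: Mean of empty slice.
  c,s,a=cv2.minAreaRect((P[:,:2]*1000).astype(np.float32)); u=np.linalg.svd(P[:,:2]-P[:,:2].mean(0))[2][0]
  ret = um.true_divide(
fit.py:9: RuntimeWarning: Mean of empty slice.
  return np.round(P[:,:2].mean(0),4),np.round(c,1),np.round(s,1),round(a,1),round(np.degrees(np.arctan2(u[1],u[0])),1),len(P)
Traceback (most recent call last):
ValueError: zero-size array to reduction operation maximum which has no identity
```

>>> jog_arm(
  moves=[
    [[5,0,0,0,0,0,0.121],[5,0,0,0,0,0,0.121],[5,0,0,0,0,0,0.121],[5,0,0,0,0,0,0.121],[5,0,0,0,0,0,0.121],[5,0,0,0,0,0,0.121],[5,0,0,0,0,0,0.121],[5,0,0,0,0,0,0.121],[5,0,0,0,0,0,0.121]],
  ],
)

```text
time: 2.45
tool_pos: [0.2142, 0.5871, 0.25]
tool_rot: [0.0, 0.661, 0.75, 0.0]
contact_force: [-0.9, -0.4, 0.2]
gripper_width: 0.588
grasp_force: 0.0
```

>>> jog_arm(
  moves=[
    [[5,-3.2,1.87,0,0,0,0],[5,-3.2,1.87,0,0,0,0],[5,-3.2,1.87,0,0,0,0],[5,-3.2,1.87,0,0,0,0],[5,-3.2,1.87,0,0,0,0],[5,-3.2,1.87,0,0,0,0],[5,-3.2,1.87,0,0,0,0],[5,-3.2,1.87,0,0,0,0],[5,-3.2,1.87,0,0,0,0],[5,-3.2,1.87,0,0,0,0],[5,-3.2,1.87,0,0,0,0],[5,-3.2,1.87,0,0,0,0],[5,-3.2,1.87,0,0,0,0],[5,-3.2,1.87,0,0,0,0],[5,-3.2,1.87,0,0,0,0],[5,-3.2,1.87,0,0,0,0],[5,0,0,0,0,0,0]],
  ],
)

```text
time: 3.87
tool_pos: [0.581, 0.1141, 0.25]
tool_rot: [0.001, 0.661, 0.75, -0.0]
contact_force: [-0.6, 0.3, 0.4]
gripper_width: 0.585
grasp_force: 0.0
```

```bash
cat > go.py <<'E'
import sys; from h import *
from scipy.spatial.transform import Rotation as Ro
def plan(x,y,z,yaw=None):
    s=state(); q=s["tool_rot"]; R=Ro.from_quat([q[1],q[2],q[3],q[0]]).as_matrix()
    cur=np.degrees(np.arctan2(R[1,0],R[0,0])); yaw=cur if yaw is None else yaw
    a=np.radians(yaw); d=np.array([x,y,z])-s["tool_pos"]
    print("pos",np.round(s["tool_pos"],4),"yaw",round(cur,2),"tilt",np.round(R[:2,2],4),"rz",round(np.radians((cur-yaw+180)%360-180),4),
     "shift cm",np.round(100*np.array([d@[np.cos(a),np.sin(a),0],d@[np.sin(a),-np.cos(a),0],-d[2]]),2),"F",np.round(s["contact_force"],1),"T",np.round(s["ft_torque"],2),"w",round(s["gripper_width"],3),"t",s["time"],"q",np.round(s["joint_pos"],2))
if __name__=="__main__": plan(*map(float,sys.argv[1:]))
E
python3 go.py .578 .118 .073 97.6
python3 - <<'E'
from fit import *
f=grab_frame("side");C=cloud(f)
print("rest",circ(sel(C,(.528,.31),.06,.010,.02)))
print("capknob",barfit(sel(C,(.577,.12),.03,.06,.085)))
E
```

```text
pos [0.581  0.1141 0.25  ] yaw 97.23 tilt [ 0.0016 -0.0023] rz -0.0064 shift cm [ 0.42 -0.25 17.7 ] F [-0.6  0.3  0.4] T [-0.02 -0.02 -0.01] w 0.585 t 3.8667 q [ 0.07 -0.03  1.69 -0.    1.47 -0.06]
rest [0.52715067 0.30730884 0.04495705]
capknob (array([nan, nan]), array([0., 0.]), array([0., 0.]), 0.0, np.float64(0.0), 0)fit.py:8: RuntimeWarning: Mean of empty slice.
  c,s,a=cv2.minAreaRect((P[:,:2]*1000).astype(np.float32)); u=np.linalg.svd(P[:,:2]-P[:,:2].mean(0))[2][0]
  ret = um.true_divide(
fit.py:9: RuntimeWarning: Mean of empty slice.
  return np.round(P[:,:2].mean(0),4),np.round(c,1),np.round(s,1),round(a,1),round(np.degrees(np.arctan2(u[1],u[0])),1),len(P)
```

>>> jog_arm(
  moves=[
    [[5,0.42,-0.25,0,0,0,0],[5,0,0,3,0,0,0],[5,0,0,3,0,0,0],[5,0,0,3,0,0,0],[5,0,0,3,0,0,0],[5,0,0,3,0,0,0],[5,0,0,1.5,0,0,0],[5,0,0,1.2,0,0,0],[5,0,0,0,0,0,0],[0,0,0,0,0,0,0],[0,0,0,0,0,0,0],[0,0,0,0,0,0,0],[0,0,0,0,0,0,0],[0,0,0,0,0,0,0],[0,0,0,0,0,0,0],[0,0,0,0,0,0,0],[0,0,0,0,0,0,0]],
  ],
)

```text
time: 5.33
tool_pos: [0.5767, 0.1232, 0.0754]
tool_rot: [0.001, 0.659, 0.752, 0.002]
contact_force: [-0.1, 1.8, 6.5]
gripper_width: 0.233
grasp_force: 59.3
```

```bash
python3 go.py .5276 .308 .073 97.6
```

```text
pos [0.5767 0.1232 0.0754] yaw 97.56 tilt [0.0036 0.001 ] rz -0.0007 shift cm [18.97 -2.42  0.24] F [-0.1  1.8  6.5] T [0.22 0.2  0.05] w 0.233 t 5.3333 q [ 0.08  0.14  1.83  0.    1.17 -0.05]
```

>>> jog_arm(
  moves=[
    [[0,0,0,-2,0,0,0],[0,0,0,-3,0,0,0],[0,0,0,-3,0,0,0],[0,0,0,-3,0,0,0],[0,3.2,-0.4,0,0,0,0],[0,3.2,-0.4,0,0,0,0],[0,3.2,-0.4,0,0,0,0],[0,3.2,-0.4,0,0,0,0],[0,3.2,-0.4,0,0,0,0],[0,2.97,-0.42,0,0,0,0],[0,0,0,0,0,0,0],[0,0,0,0,0,0,0],[0,0,0,0,0,0,0],[0,0,0,0,0,0,0]],
  ],
)

```text
time: 6.5
tool_pos: [0.5265, 0.3067, 0.1829]
tool_rot: [0.0, 0.659, 0.752, -0.0]
contact_force: [-0.0, 0.1, -0.5]
gripper_width: 0.23
grasp_force: 58.7
```

```bash
python3 go.py .5276 .308 .042 97.6
python3 - <<'E'
from fit import *
for n in("top","side"):
    f=grab_frame(n);C=cloud(f); r=regions_of("cap",f)
    for k in r[:2]: print(n,k["p"],k["rect"],np.median(cloud(f,k["pixels"]),0))
    D=sel(C,(.5276,.308),.06,.10,.19); h=np.histogram(D[:,2],18,(.10,.19))[0]; print(h)
    cv2.imwrite(f"pics/{n}1.png",f["color"])
a=cv2.imread("pics/top1.png")[140:290,170:320]; b=cv2.imread("pics/side1.png")[90:240,240:390]
cv2.imwrite("pics/c3.png",cv2.resize(np.hstack([a,b]),(800,400),interpolation=2))
E
```

```text
pos [0.5265 0.3067 0.1829] yaw 97.49 tilt [-0.     -0.0004] rz -0.0018 shift cm [ 0.12  0.13 14.09] F [-0.   0.1 -0.5] T [-0.03  0.01 -0.  ] w 0.23 t 6.5 q [ 0.41  0.07  1.71 -0.    1.36  0.27]
[ 0  0  0  0  0  0  0  0 10 68 24  0  0  0  0  0  0  0]
side 0.75 [307.1, 148.8, 26.1, 20.3] [0.52700974 0.29865816 0.15261802]
[ 0  0  0  0  0  0  0  4 33 76 86 51 19 24 22 35 33 21]
```

View pics/c3.png

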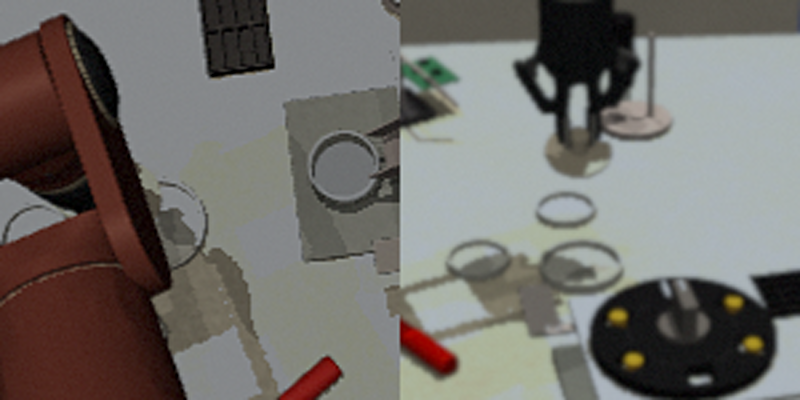

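Run:
```python
from fit import *
f=grab_frame("side");C=cloud(f);D=sel(C,(.5276,.308),.06,.135,.157)
print(cv2.minEnclosingCircle((D[:,:2]*1000).astype(np.float32)),D.min(0),D.max(0))
print(at_z(f,306.7,147,.156),[circ(sel(C,(.528,.31),.06,.010,.02))])
r=regions_of("cap",f)[0]["pixels"];P=cloud(f,r);print(np.percentile(P,[2,50,98],axis=0))
# silhouette: project predicted disc and compare rect
for dy in(0,-.003,-.005,-.008):
    U=np.array([proj(f,[.5265+.036*np.cos(a),.3067+dy+.036*np.sin(a),z]) for a in np.arange(0,6.3,.1) for z in(.154,.159)]);print(dy,U.min(0),U.max(0))
vs,us=np.nonzero(r);print(us.min(),us.max(),vs.min(),vs.max())
```

```text
((525.7675170898438, 309.3941955566406), 36.84187698364258) [0.49064187 0.27389556 0.1390389 ] [0.56193435 0.32371631 0.15691309]
[0.52612856 0.30193618 0.156     ] [array([0.52710133, 0.3073211 , 0.04491517])]
[[0.4938034  0.27827139 0.14026256]
 [0.52676123 0.29775869 0.15223337]
 [0.55902454 0.32438196 0.18135533]]
0 [294.02354384 139.24558125] [319.42849779 153.09880404]
-0.003 [294.05290946 139.73450332] [319.50517351 153.63578225]
-0.005 [294.07255203 140.06145331] [319.55645001 153.99490949]
-0.008 [294.10211458 140.55338834] [319.63360492 154.53532137]
295 319 138 156
```

```bash
python3 - <<'E'
from fit import *
f=grab_frame("top");C=cloud(f);D=sel(C,(.5276,.303),.05,.10,.19);print(len(D),D[::8])
f=grab_frame("side")
z=.145
for y in(.302,.307):
  for z in(.140,.147,.152):
    U=np.array([proj(f,[.5265+.036*np.cos(a),y+.036*np.sin(a),zz]) for a in np.arange(0,6.3,.1) for zz in(z-.005,z)]);print(y,z,U.min(0),U.max(0))
E
python3 go.py .5276 .312 .042
```

```text
103 [[0.55852729 0.29970643 0.15543529]
 [0.55517688 0.29408579 0.14826086]
 [0.54947505 0.29536242 0.15188905]
 [0.54748037 0.28864613 0.14945589]
 [0.54516343 0.28393845 0.14858964]
 [0.5404626  0.29345863 0.14815341]
 [0.53804288 0.28863451 0.14777285]
 [0.53522373 0.28571793 0.14945854]
 [0.53306203 0.28119959 0.14785079]
 [0.52794951 0.28780878 0.14943395]
 [0.52587425 0.2810422  0.14723753]
 [0.52095658 0.28313623 0.14766289]
 [0.5151777  0.28174389 0.15265257]]
0.302 0.14 [294.27438895 145.79715308] [319.54648815 159.86487481]
0.302 0.147 [294.19920502 143.67632466] [319.54730142 157.69370244]
0.302 0.152 [294.14531383 142.15402534] [319.54789666 156.13480092]
0.307 0.14 [294.22501146 144.9702824 ] [319.41960613 158.95776201]
0.307 0.147 [294.14996883 142.85355439] [319.42004418 156.79070196]
0.307 0.152 [294.09617998 141.33422831] [319.42037037 155.23478698]
pos [0.5264 0.3073 0.1831] yaw 97.53 tilt [0.0001 0.    ] rz 0.0 shift cm [ 0.45  0.18 14.11] F [ 0.7 -0.  -1.4] T [0.01 0.01 0.05] w 0.233 t 6.9 q [ 0.41  0.07  1.71 -0.    1.36  0.27]
```

>>> jog_arm(
  moves=[
    [[0,0.25,0.15,0,0,0,0],[0,0,0,2.5,0,0,0],[0,0,0,2.5,0,0,0],[0,0,0,2.5,0,0,0],[0,0,0,2.5,0,0,0],[0,0,0,1.5,0,0,0],[0,0,0,0.8,0,0,0],[0,0,0,0.3,0,0,0],[0,0,0,0.3,0,0,0],[0,0,0,0.2,0,0,0],[0,0,0,0,0,0,0],[0,0,0,0,0,0,0],[0,0,0,0,0,0,0]],
  ],
)

```text
time: 7.98
tool_pos: [0.528, 0.3106, 0.0531]
tool_rot: [0.0, 0.659, 0.752, 0.001]
contact_force: [0.3, 0.5, -0.9]
gripper_width: 0.227
grasp_force: 58.7
```

```bash
python3 go.py .5276 .309 .042;python3 - <<'E'
from fit import *
f=grab_frame("side");cv2.imwrite("pics/s2.png",cv2.resize(f["color"][110:230,240:390],(750,600),interpolation=2))
E
```

```text
pos [0.528  0.3106 0.0531] yaw 97.56 tilt [0.0017 0.0007] rz 0.0 shift cm [-0.16 -0.06  1.11] F [ 0.3  0.5 -0.9] T [-0.04  0.02 -0.03] w 0.227 t 7.9833 q [ 0.41  0.22  1.78 -0.    1.14  0.28]
```

View pics/s2.png

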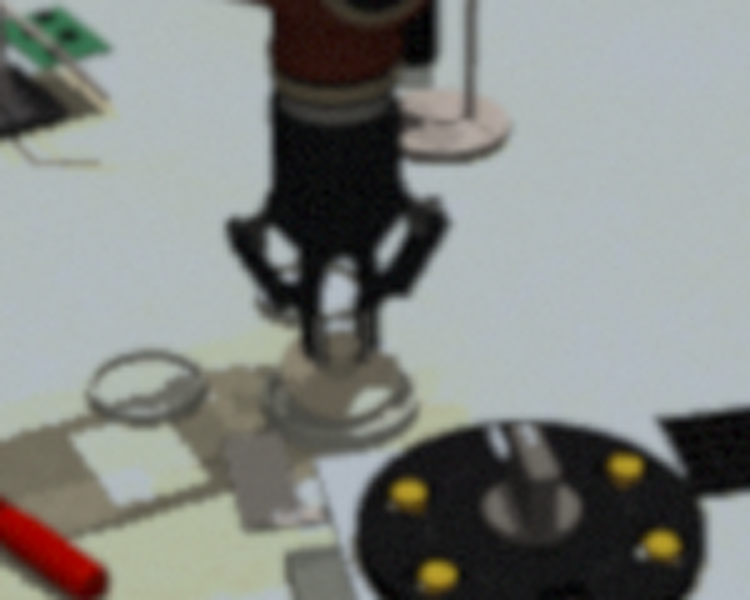

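>>> jog_arm(
  moves=[
    [[0,-0.1,0,0.2,0,0,0],[0,0,0,0.2,0,0,0],[0,0,0,0.2,0,0,0],[0,0,0,0.1,0,0,0],[0,0,0,0,0,0,0],[0,0,0,0,0,0,0],[0,0,0,0,0,0,0]],
  ],
)

```text
time: 8.62
tool_pos: [0.5286, 0.3111, 0.0498]
tool_rot: [-0.0, 0.659, 0.752, 0.002]
contact_force: [-8.5, 0.8, 20.0]
gripper_width: 0.23
grasp_force: 60.7
```

>>> jog_arm(
  moves=[
    [[0,0,0,0.2,0,0,0],[0,0,0,0.1,0,0,0],[0,0,0,0.1,0,0,0],[0,0,0,0,0,0,0],[0,0,0,0,0,0,0]],
  ],
)

```text
time: 9.03
tool_pos: [0.5319, 0.3123, 0.0485]
tool_rot: [0.002, 0.659, 0.752, 0.005]
contact_force: [-4.0, 2.9, 22.7]
gripper_width: 0.228
grasp_force: 61.8
```

>>> jog_arm(
  moves=[
    [[0,0,0,-0.3,0,0,0],[0,0,0,0,0,0,0],[5,0,0,0,0,0,0],[5,0,0,0,0,0,0],[5,0,0,0,0,0,0],[5,0,0,0,0,0,0],[5,0,0,-1,0,0,0],[5,0,0,-2,0,0,0],[5,0,0,-4,0,0,0],[5,0,0,-4,0,0,0],[5,0,0,-4,0,0,0],[5,0,0,-4,0,0,0],[5,0,0,0,0,0,0],[5,0,0,0,0,0,0],[5,0,0,0,0,0,0]],
  ],
)

```text
time: 10.28
tool_pos: [0.5272, 0.3092, 0.2339]
tool_rot: [-0.0, 0.659, 0.752, -0.0]
contact_force: [-1.0, -1.0, -1.4]
gripper_width: 0.585
grasp_force: 0.0
```

```bash
python3 go.py .5193 -.3523 .24 -14.4;python3 - <<'E'
from fit import *
f=grab_frame("side");cv2.imwrite("pics/s3.png",cv2.resize(f["color"][160:230,260:350],(540,420),interpolation=2))
C=cloud(f);D=sel(C,(.528,.308),.06,.0,.08)
for k in regions_of("cap",f)[:2]:
    P=cloud(f,k["pixels"]);print(k["p"],k["rect"],np.percentile(P,[2,50,98],axis=0))
E
```

```text
pos [0.5272 0.3092 0.2339] yaw 97.56 tilt [-0.0003 -0.0001] rz 1.9541 shift cm [15.69 64.27 -0.61] F [-1.  -1.  -1.4] T [ 0.01 -0.01  0.06] w 0.585 t 10.2833 q [0.41 0.03 1.66 0.   1.45 0.28]
0.88 [309.2, 186.2, 23.7, 16.7] [[0.4980696  0.28155474 0.00522908]
 [0.52915254 0.30840152 0.01601724]
 [0.56176443 0.34581743 0.04312718]]
```

View pics/s3.png

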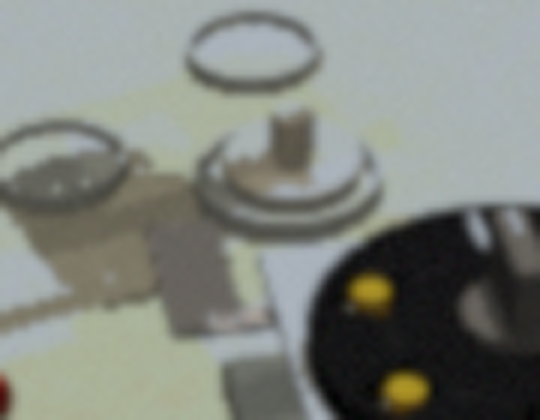

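>>> jog_arm(
  moves=[
    [[5,0,0,-1,0,0,0.096],[5,0,0,-1,0,0,0.096],[5,0,0,-1,0,0,0.096],[5,0,0,0,0,0,0.096]],
  ],
)

```text
time: 10.72
tool_pos: [0.5275, 0.3094, 0.264]
tool_rot: [-0.0, 0.792, 0.611, -0.0]
contact_force: [0.3, -0.6, 1.1]
gripper_width: 0.586
grasp_force: 0.0
```

>>> jog_arm(
  moves=[
    [[5,-3.57,0.87,0,0,0,0],[5,-3.57,0.87,0,0,0,0],[5,-3.57,0.87,0,0,0,0],[5,-3.57,0.87,0,0,0,0],[5,-3.57,0.87,0,0,0,0],[5,-3.57,0.87,0,0,0,0],[5,-3.57,0.87,0,0,0,0],[5,-3.57,0.87,0,0,0,0],[5,-3.57,0.87,0,0,0,0],[5,-3.57,0.87,0,0,0,0],[5,-3.57,0.87,0,0,0,0],[5,-3.57,0.87,0,0,0,0],[5,-3.57,0.87,0,0,0,0],[5,-3.57,0.87,0,0,0,0],[5,-3.57,0.87,0,0,0,0],[5,-3.57,0.87,0,0,0,0],[5,-3.57,0.87,0,0,0,0],[5,-3.57,0.87,0,0,0,0],[5,0,0,0,0,0,0],[5,0,0,0,0,0,0]],
  ],
)

```text
time: 12.38
tool_pos: [0.5177, -0.3531, 0.2611]
tool_rot: [-0.002, 0.791, 0.611, -0.0]
contact_force: [-0.5, -0.1, -0.2]
gripper_width: 0.586
grasp_force: 0.0
```

>>> jog_arm(
  moves=[
    [[5,0,0,0,0,0,0],[5,0,0,0,0,0,0]],
  ],
)

```text
time: 12.55
tool_pos: [0.5187, -0.3507, 0.2628]
tool_rot: [-0.001, 0.79, 0.613, -0.0]
contact_force: [0.5, 1.0, 0.6]
gripper_width: 0.586
grasp_force: 0.0
```

```bash
python3 go.py .5193 -.3523 .077 75.6
```

```text
pos [ 0.5187 -0.3507  0.2628] yaw 75.62 tilt [-0.0015  0.0016] rz 0.0004 shift cm [-0.14  0.09 18.58] F [0.5 1.  0.6] T [0.03 0.04 0.05] w 0.586 t 12.55 q [-0.71  0.05  1.59  0.    1.5  -0.46]
```

>>> jog_arm(
  moves=[
    [[5,-0.14,0.09,3,0,0,0],[5,0,0,3,0,0,0],[5,0,0,3,0,0,0],[5,0,0,3,0,0,0],[5,0,0,3,0,0,0],[5,0,0,2,0,0,0],[5,0,0,1.5,0,0,0],[5,0,0,0,0,0,0],[5,0,0,0,0,0,0],[0,0,0,0,0,0,0],[0,0,0,0,0,0,0],[0,0,0,0,0,0,0],[0,0,0,0,0,0,0],[0,0,0,0,0,0,0],[0,0,0,0,0,0,0],[0,0,0,0,0,0,0],[0,0,0,0,0,0,0]],
  ],
)

```text
time: 13.97
tool_pos: [0.5193, -0.3542, 0.0815]
tool_rot: [0.0, 0.79, 0.613, -0.001]
contact_force: [-5.4, 0.7, 6.6]
gripper_width: 0.153
grasp_force: 60.4
```

```bash
python3 go.py .5193 -.3523 .077 155
```

```text
pos [ 0.5193 -0.3542  0.0815] yaw 75.57 tilt [-0.0006 -0.0009] rz -1.3864 shift cm [0.08 0.17 0.45] F [-5.4  0.7  6.6] T [0.36 0.81 0.06] w 0.153 t 13.9667 q [-0.72  0.22  1.73 -0.    1.2  -0.46]
```

>>> jog_arm(
  moves=[
    [[0,0,0,-0.2,0,0,-0.1],[0,0,0,0,0,0,-0.1],[0,0,0,0,0,0,-0.1],[0,0,0,0,0,0,-0.1],[0,0,0,0,0,0,-0.1],[0,0,0,0,0,0,-0.1],[0,0,0,0,0,0,-0.1],[0,0,0,0,0,0,-0.1],[0,0,0,0,0,0,-0.1],[0,0,0,0,0,0,-0.1],[0,0,0,0,0,0,-0.1],[0,0,0,0,0,0,-0.1],[0,0,0,0,0,0,-0.1],[0,0,0,0,0,0,0],[0,0,0,0,0,0,0]],
  ],
)

```text
time: 15.22
tool_pos: [0.5207, -0.3533, 0.0816]
tool_rot: [0.002, 0.26, 0.966, 0.0]
contact_force: [5.8, 1.4, -4.0]
gripper_width: 0.147
grasp_force: 59.5
```

```bash
python3 go.py .5193 -.3523 .077 155
```

```text
pos [ 0.5207 -0.3533  0.0816] yaw 149.9 tilt [ 0.0035 -0.0001] rz -0.089 shift cm [0.17 0.03 0.46] F [ 5.8  1.4 -4. ] T [ 0.29 -0.9  -0.  ] w 0.147 t 15.2167 q [-0.72  0.22  1.73  0.    1.19 -1.76]
```

>>> jog_arm(
  moves=[
    [[0,0,0,0,0,0,-0.04],[0,0,0,0,0,0,-0.04],[0,0,0,0,0,0,-0.04],[0,0,0,0,0,0,0],[0,0,0,0,0,0,0]],
  ],
)

```text
time: 15.63
tool_pos: [0.5207, -0.3532, 0.0816]
tool_rot: [0.002, 0.203, 0.979, 0.001]
contact_force: [6.4, 1.2, -3.8]
gripper_width: 0.149
grasp_force: 62.4
```

```bash
python3 go.py .5193 -.3523 .077 155
```

```text
pos [ 0.5207 -0.3532  0.0816] yaw 156.55 tilt [0.004 0.001] rz 0.027 shift cm [0.17 0.03 0.46] F [ 6.4  1.2 -3.8] T [ 0.35 -0.85 -1.14] w 0.149 t 15.6333 q [-0.72  0.22  1.73  0.    1.19 -1.88]
```

>>> jog_arm(
  moves=[
    [[0,0,0,0,0,0,0],[5,0,0,0,0,0,0],[5,0,0,0,0,0,0],[5,0,0,0,0,0,0],[5,0,0,0,0,0,0],[5,0,0,-1.5,0,0,0],[5,0,0,-3,0,0,0],[5,0,0,-4,0,0,0],[5,0,0,-4,0,0,0],[5,0,0,-4,0,0,0],[5,0,0,-2,0,0,0],[5,0,0,0,0,0,0],[5,0,0,0,0,0,0],[5,0,0,0,0,0,0]],
  ],
)

```text
time: 16.8
tool_pos: [0.519, -0.3533, 0.2655]
tool_rot: [-0.001, 0.2, 0.98, 0.0]
contact_force: [-0.3, 0.2, -0.8]
gripper_width: 0.586
grasp_force: 0.0
```

```bash
python3 go.py .5994 -.0255 .196 97.6;python3 - <<'E'
from fit import *
f=grab_frame("side");C=cloud(f)
print("cnt",barfit(sel(C,(.515,-.35),.05,.078,.09)))
E
```

```text
pos [ 0.519  -0.3533  0.2655] yaw 156.91 tilt [-0.0009  0.0006] rz 1.0352 shift cm [31.42 12.31  6.95] F [-0.3  0.2 -0.8] T [-0.03  0.04 -0.01] w 0.586 t 16.8 q [-0.72  0.05  1.59 -0.    1.5  -1.88]
cnt (array([ 0.5194, -0.3541]), array([ 519.5, -352.8]), array([15.2, 38.8]), 64.5, np.float64(-26.2), 158)
```

>>> jog_arm(
  moves=[
    [[5,0,0,0,0,0,0.115],[5,0,0,0,0,0,0.115],[5,0,0,0,0,0,0.115],[5,0,0,0,0,0,0.115],[5,0,0,0,0,0,0.115],[5,0,0,0,0,0,0.115],[5,0,0,0,0,0,0.115],[5,0,0,0,0,0,0.115],[5,0,0,0,0,0,0.115],[5,3.14,1.23,0,0,0,0],[5,3.14,1.23,0,0,0,0],[5,3.14,1.23,0,0,0,0],[5,3.14,1.23,0,0,0,0],[5,3.14,1.23,0,0,0,0],[5,3.14,1.23,0,0,0,0],[5,3.14,1.23,0,0,0,0],[5,3.14,1.23,0,0,0,0],[5,3.14,1.23,0,0,0,0],[5,3.14,1.23,0,0,0,0]],
  ],
)

```text
time: 18.43
tool_pos: [0.5988, -0.0242, 0.2634]
tool_rot: [-0.002, 0.659, 0.752, -0.001]
contact_force: [1.1, -0.2, -0.0]
gripper_width: 0.585
grasp_force: 0.0
```

>>> jog_arm(
  moves=[
    [[5,0,0,0,0,0,0],[5,0,0,0,0,0,0],[5,0,0,0,0,0,0],[5,0,0,0,0,0,0]],
  ],
)

```text
time: 18.77
tool_pos: [0.5991, -0.0271, 0.2649]
tool_rot: [-0.001, 0.659, 0.752, -0.001]
contact_force: [-0.2, -0.6, 0.3]
gripper_width: 0.585
grasp_force: 0.0
```

```bash
python3 go.py .5994 -.0255 .198 97.6
```

```text
pos [ 0.5991 -0.0271  0.2649] yaw 97.54 tilt [-0.002  -0.0001] rz -0.001 shift cm [0.15 0.05 6.69] F [-0.2 -0.6  0.3] T [ 0.03  0.01 -0.06] w 0.585 t 18.7667 q [-0.17 -0.01  1.66 -0.    1.5  -0.3 ]
```

Descend, grip, and turn 60° clockwise (1.047 rad).

>>> jog_arm(
  moves=[
    [[5,0.15,0.05,2.5,0,0,0],[5,0,0,2.5,0,0,0],[5,0,0,1.2,0,0,0],[5,0,0,0.4,0,0,0],[5,0,0,0,0,0,0],[5,0,0,0,0,0,0],[0,0,0,0,0,0,0],[0,0,0,0,0,0,0],[0,0,0,0,0,0,0],[0,0,0,0,0,0,0],[0,0,0,0,0,0,0],[0,0,0,0,0,0,0],[0,0,0,0,0,0,0],[0,0,0,0,0,0,0]],
  ],
)

```text
time: 19.93
tool_pos: [0.599, -0.0249, 0.2018]
tool_rot: [-0.001, 0.659, 0.753, -0.001]
contact_force: [-7.2, -0.8, 6.1]
gripper_width: 0.149
grasp_force: 61.7
```

```bash
python3 go.py .5994 -.0255 .198 37.6
```

```text
pos [ 0.599  -0.0249  0.2018] yaw 97.62 tilt [-0.0027 -0.0012] rz 1.0476 shift cm [-0.01  0.07  0.38] F [-7.2 -0.8  6.1] T [-0.16  1.25 -0.03] w 0.149 t 19.9333 q [-0.16  0.03  1.72 -0.    1.4  -0.3 ]
```

>>> jog_arm(
  moves=[
    [[0,0,0,0,0,0,0.1],[0,0,0,0,0,0,0.1],[0,0,0,0,0,0,0.1],[0,0,0,0,0,0,0.1],[0,0,0,0,0,0,0.1],[0,0,0,0,0,0,0.1],[0,0,0,0,0,0,0.1],[0,0,0,0,0,0,0.1],[0,0,0,0,0,0,0.1],[0,0,0,0,0,0,0.1],[0,0,0,0,0,0,0.047],[0,0,0,0,0,0,0],[0,0,0,0,0,0,0],[0,0,0,0,0,0,0],[0,0,0,0,0,0,0]],
  ],
)

```text
time: 21.18
tool_pos: [0.5993, -0.025, 0.2018]
tool_rot: [0.0, 0.947, 0.322, -0.001]
contact_force: [-6.7, -1.8, 6.8]
gripper_width: 0.145
grasp_force: 61.6
```

```bash
python3 go.py .5994 -.0255 .198 37.6
```

```text
pos [ 0.5993 -0.025   0.2018] yaw 37.63 tilt [-0.0019 -0.0013] rz 0.0005 shift cm [-0.02  0.05  0.38] F [-6.7 -1.8  6.8] T [-0.15  1.08 -0.03] w 0.145 t 21.1833 q [-0.16  0.03  1.72 -0.    1.4   0.75]
```

>>> jog_arm(
  moves=[
    [[5,0,0,0,0,0,0],[5,0,0,0,0,0,0],[5,0,0,0,0,0,0],[5,0,0,0,0,0,0],[5,0,0,-1,0,0,0],[5,0,0,-2,0,0,0],[5,0,0,-3,0,0,0],[0,0,0,0,0,0,0.105],[0,0,0,0,0,0,0.105],[0,0,0,0,0,0,0.105],[0,0,0,0,0,0,0.105],[0,0,0,0,0,0,0.104],[0,-2.88,-2.22,0,0,0,0],[0,-2.88,-2.22,0,0,0,0],[0,-2.88,-2.22,0,0,0,0],[0,-2.88,-2.22,0,0,0,0],[0,0,0,0,0,0,0],[0,0,0,0,0,0,0],[0,0,0,0,0,0,0],[0,0,0,0,0,0,0]],
  ],
)

```text
time: 22.85
tool_pos: [0.475, 0.0479, 0.2608]
tool_rot: [0.0, 0.998, 0.066, 0.001]
contact_force: [1.0, 1.0, -0.2]
gripper_width: -0.006
grasp_force: 0.0
```

```bash
python3 go.py .4736 .0475 .162 7.6
python3 - <<'E'
from fit import *
f=grab_frame("side");C=cloud(f);cv2.imwrite("pics/s4.png",cv2.resize(f["color"][90:310,240:440],(545,600),interpolation=2))
print("wknob",barfit(sel(C,(.5994,-.0255),.05,.198,.21)))
E
```

```text
pos [0.475  0.0479 0.2608] yaw 7.58 tilt [ 0.0012 -0.0002] rz -0.0004 shift cm [-0.15  0.02  9.88] F [ 1.   1.  -0.2] T [-0.04 -0.02  0.02] w -0.006 t 22.85 q [-0.06 -0.32  1.93 -0.    1.53  1.38]
wknob (array([ 0.5983, -0.0282]), array([599. , -27.4]), array([41.9, 15.5]), 40.3, np.float64(-143.8), 83)
```

View pics/s4.png

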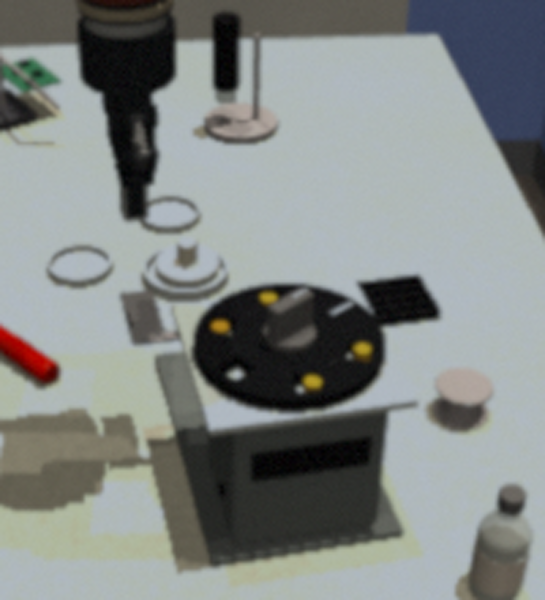

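>>> jog_arm(
  moves=[
    [[0,0,0,2.4,0,0,0],[0,0,0,2.4,0,0,0],[0,0,0,2.4,0,0,0],[0,0,0,2.2,0,0,0],[0,0,0,1,0,0,0],[0,0,0,1,0,0,0],[0,0,0,1,0,0,0],[0,0,0,1,0,0,0],[0,0,0,1,0,0,0],[0,0,0,0.9,0,0,0],[0,0,0,0,0,0,0],[0,0,0,0,0,0,0],[0,0,0,0,0,0,0],[0,0,0,0,0,0,0],[0,0,0,0,0,0,0],[0,0,0,0,0,0,0]],
  ],
)

```text
time: 24.23
tool_pos: [0.4741, 0.0484, 0.1073]
tool_rot: [-0.0, 0.998, 0.066, 0.0]
contact_force: [-0.6, 1.7, 0.2]
gripper_width: 0.003
grasp_force: 0.7
```

```bash
python3 go.py .4736 .0475 .107 7.6
cat > look.py <<'E'
import sys; from fit import *
f=grab_frame("top");g=f["color"]
hsv=cv2.cvtColor(g,cv2.COLOR_BGR2HSV); m=((hsv[...,0]>18)&(hsv[...,0]<38)&(hsv[...,1]>110)&(hsv[...,2]>60)).astype(np.uint8)
k,_,st,ce=cv2.connectedComponentsWithStats(m)
for i in range(1,k):
    p=at_z(f,*ce[i],.1655)
    if st[i,4]>4 and .4<p[0]<.75 and abs(p[1])<.25: print("y",st[i,4],np.round(ce[i]),np.round(p,3),"floor",np.round(at_z(f,*ce[i],.027),3))
C=cloud(f);P=sel(C,(.5994,-.0255),.05,.198,.21)
if len(P)>20: print("wknob",barfit(P))
for r in regions_of("spacer1",f)[:6]: print(round(r["p"],2),np.round(r["rect"]))
if len(sys.argv)>1: cv2.imwrite(f"pics/{sys.argv[1]}.png",cv2.resize(g[140:260,260:410],(750,600),interpolation=2))
E
python3 look.py t5
```

```text
pos [0.4741 0.0484 0.1073] yaw 7.61 tilt [0.0004 0.0001] rz 0.0002 shift cm [-0.06  0.08  0.03] F [-0.6  1.7  0.2] T [0.28 0.14 0.01] w 0.003 t 24.2333 q [-0.05 -0.18  2.08  0.    1.24  1.38]
y 29 [364. 158.] [ 0.658 -0.045  0.165] floor [ 0.705 -0.06   0.027]
y 29 [381. 177.] [ 0.611 -0.085  0.165] floor [ 0.651 -0.105  0.027]
y 16 [290. 204.] [0.546 0.132 0.165] floor [0.577 0.143 0.027]
wknob (array([ 0.5987, -0.0249]), array([599.5, -24.9]), array([41.7, 14.8]), 38.7, np.float64(-141.2), 112)
0.23 [479. 221.  16.  13.]
```

View pics/t5.png

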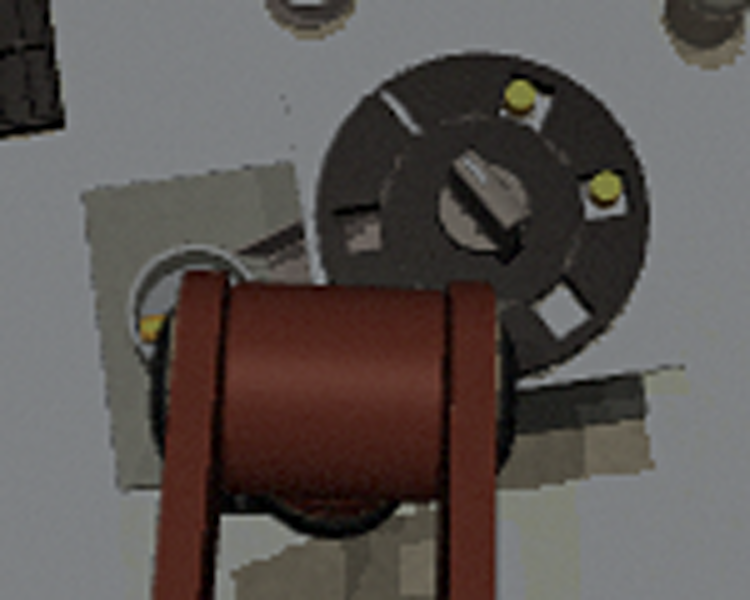

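>>> jog_arm(
  moves=[
    [[0,0,0,-2,0,0,0],[0,0,0,-3.4,0,0,0],[0,0,0,-3.4,0,0,0],[0,0,0,-3.4,0,0,0],[0,0,0,-3.3,0,0,0],[5,2.86,2.25,0,0,0,0],[5,2.86,2.25,0,0,0,0],[5,2.86,2.25,0,0,0,0],[5,2.86,2.25,0,0,0,0],[5,0,0,0,0,0,-0.105],[5,0,0,0,0,0,-0.105],[5,0,0,0,0,0,-0.105],[5,0,0,0,0,0,-0.105],[5,0,0,0,0,0,-0.104],[5,0,0,0,0,0,0],[5,0,0,0,0,0,0],[5,0,0,0,0,0,0],[5,0,0,0,0,0,0]],
  ],
)

```text
time: 25.83
tool_pos: [0.5994, -0.0259, 0.2621]
tool_rot: [0.0, 0.947, 0.322, 0.0]
contact_force: [0.3, 0.6, -0.3]
gripper_width: 0.591
grasp_force: 0.0
```

```bash
python3 go.py .5994 -.0255 .2 37.6
python3 - <<'E'
from fit import *
f=grab_frame("side")
# paddle back up?
C=cloud(f);print("paddle",barfit(sel(C,(.48,.048),.04,.13,.15)))
E
```

```text
pos [ 0.5994 -0.0259  0.2621] yaw 37.54 tilt [ 0.0002 -0.0003] rz -0.001 shift cm [ 0.03 -0.03  6.21] F [ 0.3  0.6 -0.3] T [ 0.03  0.02 -0.03] w 0.591 t 25.8333 q [-0.17 -0.01  1.66 -0.    1.49  0.75]
paddle (array([0.4828, 0.0433]), array([490.2,  48.7]), array([54.7, 78. ]), 8.4, np.float64(-72.0), 286)
```

>>> jog_arm(
  moves=[
    [[5,0.03,-0.03,2.5,0,0,0],[5,0,0,2.5,0,0,0],[5,0,0,1.2,0,0,0],[5,0,0,0,0,0,0],[5,0,0,0,0,0,0],[0,0,0,0,0,0,0],[0,0,0,0,0,0,0],[0,0,0,0,0,0,0],[0,0,0,0,0,0,0],[0,0,0,0,0,0,0],[0,0,0,0,0,0,0],[0,0,0,0,0,0,0],[0,0,0,0,0,0,0]],
  ],
)

```text
time: 26.97
tool_pos: [0.5997, -0.0247, 0.2022]
tool_rot: [-0.0, 0.947, 0.323, 0.001]
contact_force: [-4.2, 3.1, 7.0]
gripper_width: 0.143
grasp_force: 61.0
```

>>> jog_arm(
  moves=[
    [[0,0,0,0,0,0,0.1],[0,0,0,0,0,0,0.1],[0,0,0,0,0,0,0.1],[0,0,0,0,0,0,0.1],[0,0,0,0,0,0,0.1],[0,0,0,0,0,0,0.1],[0,0,0,0,0,0,0.1],[0,0,0,0,0,0,0.1],[0,0,0,0,0,0,0.1],[0,0,0,0,0,0,0.1],[0,0,0,0,0,0,0.047],[0,0,0,0,0,0,0],[0,0,0,0,0,0,0],[0,0,0,0,0,0,0]],
  ],
)

```text
time: 28.13
tool_pos: [0.5998, -0.0256, 0.2022]
tool_rot: [0.0, 0.981, -0.194, 0.001]
contact_force: [-3.7, 0.2, 4.9]
gripper_width: 0.148
grasp_force: 61.0
```

```bash
python3 go.py .5994 -.0255 .2 -22.4
```

```text
pos [ 0.5998 -0.0256  0.2022] yaw -22.36 tilt [ 0.0016 -0.0007] rz 0.0006 shift cm [-0.04  0.01  0.22] F [-3.7  0.2  4.9] T [ 0.03  0.54 -0.08] w 0.148 t 28.1333 q [-0.17  0.03  1.72 -0.    1.39  1.79]
```

>>> jog_arm(
  moves=[
    [[5,0,0,0,0,0,0],[5,0,0,0,0,0,0],[5,0,0,0,0,0,0],[5,0,0,0,0,0,0],[5,0,0,-1,0,0,0],[5,0,0,-2,0,0,0],[5,0,0,-3,0,0,0],[0,0,0,0,0,0,-0.105],[0,0,0,0,0,0,-0.105],[0,0,0,0,0,0,-0.105],[0,0,0,0,0,0,-0.105],[0,0,0,0,0,0,-0.104],[0,-2.88,-2.22,0,0,0,0],[0,-2.88,-2.22,0,0,0,0],[0,-2.88,-2.22,0,0,0,0],[0,-2.88,-2.22,0,0,0,0],[0,0,0,0,0,0,0],[0,0,0,0,0,0,0],[0,0,0,0,0,0,0],[0,0,0,0,0,0,0]],
  ],
)

```text
time: 29.8
tool_pos: [0.4743, 0.0468, 0.2608]
tool_rot: [0.0, 0.998, 0.067, 0.001]
contact_force: [0.4, -1.3, -0.2]
gripper_width: 0.003
grasp_force: 0.0
```

```bash
python3 go.py .4736 .0475 .107 7.6; python3 look.py
```

```text
pos [0.4743 0.0468 0.2608] yaw 7.63 tilt [ 0.0011 -0.0002] rz 0.0005 shift cm [-0.06 -0.08 15.38] F [ 0.4 -1.3 -0.2] T [ 0.03 -0.    0.02] w 0.003 t 29.8 q [-0.06 -0.32  1.93 -0.    1.53  1.38]
y 30 [381. 177.] [ 0.612 -0.086  0.165] floor [ 0.652 -0.106  0.027]
y 14 [375. 200.] [ 0.554 -0.068  0.165] floor [ 0.586 -0.086  0.027]
0.36 [378. 176.   2.   5.]
```

>>> jog_arm(
  moves=[
    [[0,0,-0.1,2.4,0,0,0],[0,0,0,2.4,0,0,0],[0,0,0,2.4,0,0,0],[0,0,0,2.2,0,0,0],[0,0,0,1,0,0,0],[0,0,0,1,0,0,0],[0,0,0,1,0,0,0],[0,0,0,1,0,0,0],[0,0,0,1,0,0,0],[0,0,0,0.9,0,0,0],[0,0,0,0,0,0,0],[0,0,0,0,0,0,0],[0,0,0,0,0,0,0],[0,0,0,0,0,0,0],[0,0,0,0,0,0,0],[0,0,0,0,0,0,0]],
  ],
)

```text
time: 31.23
tool_pos: [0.4733, 0.0484, 0.1073]
tool_rot: [-0.0, 0.998, 0.067, 0.0]
contact_force: [-0.9, 1.8, 0.3]
gripper_width: -0.002
grasp_force: 0.7
```

```bash
python3 go.py .5994 -.0255 .262 7.6; python3 look.py t6
```

```text
pos [0.4733 0.0484 0.1073] yaw 7.67 tilt [0.0003 0.0001] rz 0.0012 shift cm [ 11.52   8.99 -15.47] F [-0.9  1.8  0.3] T [0.25 0.09 0.03] w -0.002 t 31.2333 q [-0.05 -0.18  2.08  0.    1.24  1.38]
y 29 [381. 177.] [ 0.612 -0.086  0.165] floor [ 0.652 -0.107  0.027]
y 28 [374. 200.] [ 0.554 -0.065  0.165] floor [ 0.586 -0.083  0.027]
y 17 [290. 205.] [0.545 0.131 0.165] floor [0.576 0.143 0.027]
wknob (array([ 0.5986, -0.025 ]), array([599.6, -25.5]), array([13.6, 41.9]), 67.7, np.float64(157.1), 108)
0.38 [382. 178.   6.   8.]
```

View pics/t6.png

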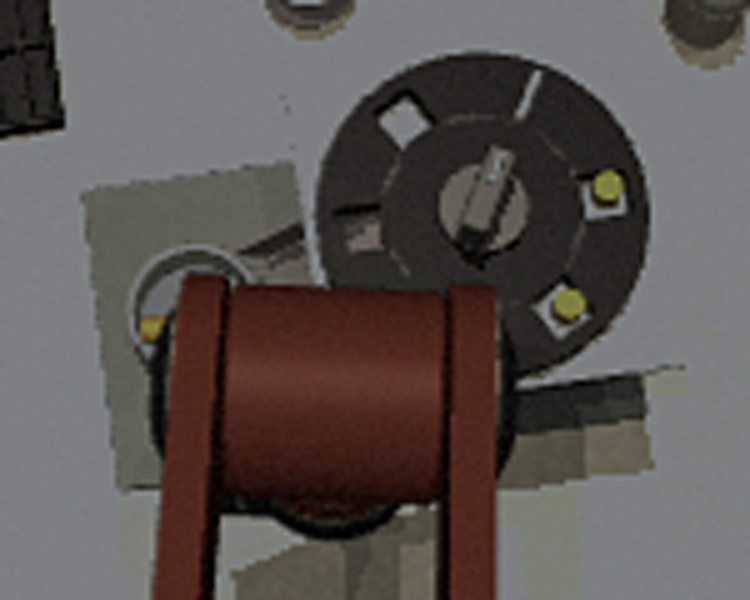

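>>> jog_arm(
  moves=[
    [[0,0,0,-2,0,0,0],[0,0,0,-3.4,0,0,0],[0,0,0,-3.4,0,0,0],[0,0,0,-3.4,0,0,0],[0,0,0,-3.3,0,0,0],[5,2.88,2.25,0,0,0,0],[5,2.88,2.25,0,0,0,0],[5,2.88,2.25,0,0,0,0],[5,2.88,2.25,0,0,0,0],[5,0,0,0,0,0,-0.119],[5,0,0,0,0,0,-0.119],[5,0,0,0,0,0,-0.119],[5,0,0,0,0,0,-0.119],[5,0,0,0,0,0,-0.119],[5,0,0,0,0,0,-0.119],[5,0,0,0,0,0,-0.119],[5,0,0,0,0,0,-0.119],[5,0,0,0,0,0,-0.119],[5,0,0,0,0,0,-0.119]],
  ],
)

```text
time: 32.92
tool_pos: [0.5996, -0.026, 0.2621]
tool_rot: [0.001, 0.787, 0.617, -0.0]
contact_force: [0.4, 0.4, 0.0]
gripper_width: 0.587
grasp_force: 0.0
```

>>> jog_arm(
  moves=[
    [[5,0,0,0,0,0,-0.119],[5,0,0,0,0,0,-0.119],[5,0,0,0,0,0,-0.119],[5,0,0,0,0,0,-0.119],[5,0,0,0,0,0,-0.119],[5,0,0,0,0,0,-0.119],[5,0,0,0,0,0,-0.119],[5,0,0,0,0,0,-0.119],[5,0,0,0,0,0,-0.119],[5,0,0,0,0,0,-0.119],[5,0,0,0,0,0,-0.119],[5,0,0,0,0,0,-0.119],[5,0,0,0,0,0,0],[5,0,0,0,0,0,0],[5,0,0,0,0,0,0],[5,0,0,0,0,0,0]],
  ],
)

```text
time: 34.25
tool_pos: [0.5995, -0.0257, 0.262]
tool_rot: [0.0, 0.195, 0.981, -0.0]
contact_force: [0.0, 0.0, -0.1]
gripper_width: 0.586
grasp_force: 0.0
```

```bash
python3 go.py .5994 -.0255 .2 157.6
```

```text
pos [ 0.5995 -0.0257  0.262 ] yaw 157.57 tilt [ 0.0001 -0.0003] rz -0.0006 shift cm [0.02 0.01 6.2 ] F [ 0.   0.  -0.1] T [ 0.03 -0.02  0.05] w 0.586 t 34.25 q [-0.17 -0.01  1.66 -0.    1.49 -1.35]
```

>>> jog_arm(
  moves=[
    [[5,0,0,2.5,0,0,0],[5,0,0,2.5,0,0,0],[5,0,0,1.2,0,0,0],[5,0,0,0,0,0,0],[5,0,0,0,0,0,0],[0,0,0,0,0,0,0],[0,0,0,0,0,0,0],[0,0,0,0,0,0,0],[0,0,0,0,0,0,0],[0,0,0,0,0,0,0],[0,0,0,0,0,0,0],[0,0,0,0,0,0,0],[0,0,0,0,0,0,0],[0,0,0,0,0,0,0.1],[0,0,0,0,0,0,0.1],[0,0,0,0,0,0,0.1],[0,0,0,0,0,0,0.1],[0,0,0,0,0,0,0.1]],
  ],
)

```text
time: 35.75
tool_pos: [0.5999, -0.0263, 0.202]
tool_rot: [0.001, 0.433, 0.902, -0.001]
contact_force: [-3.1, -1.7, 6.2]
gripper_width: 0.148
grasp_force: 60.8
```

>>> jog_arm(
  moves=[
    [[0,0,0,0,0,0,0.1],[0,0,0,0,0,0,0.1],[0,0,0,0,0,0,0.1],[0,0,0,0,0,0,0.1],[0,0,0,0,0,0,0.1],[0,0,0,0,0,0,0.1],[0,0,0,0,0,0,0.1],[0,0,0,0,0,0,0.1],[0,0,0,0,0,0,0.1],[0,0,0,0,0,0,0.1],[0,0,0,0,0,0,0.1],[0,0,0,0,0,0,0.1],[0,0,0,0,0,0,0.1],[0,0,0,0,0,0,0.1],[0,0,0,0,0,0,0.1],[0,0,0,0,0,0,0.095],[0,0,0,0,0,0,0],[0,0,0,0,0,0,0],[0,0,0,0,0,0,0]],
  ],
)

```text
time: 37.33
tool_pos: [0.5979, -0.0261, 0.202]
tool_rot: [-0.0, 0.947, 0.322, -0.002]
contact_force: [-10.7, -1.2, 12.4]
gripper_width: 0.151
grasp_force: 61.4
```

```bash
python3 go.py .5994 -.0255 .2 37.6
```

```text
pos [ 0.5979 -0.0261  0.202 ] yaw 37.62 tilt [-0.0043 -0.0013] rz 0.0004 shift cm [0.15 0.04 0.2 ] F [-10.7  -1.2  12.4] T [-0.27  1.74  0.01] w 0.151 t 37.3333 q [-0.17  0.03  1.72 -0.    1.4   0.75]
```

>>> jog_arm(
  moves=[
    [[5,0,0,0,0,0,0],[5,0,0,0,0,0,0],[5,0,0,0,0,0,0],[5,0,0,0,0,0,0],[5,0,0,-1,0,0,0],[5,0,0,-2,0,0,0],[5,0,0,-3,0,0,0],[0,0,0,0,0,0,0.105],[0,0,0,0,0,0,0.105],[0,0,0,0,0,0,0.105],[0,0,0,0,0,0,0.105],[0,0,0,0,0,0,0.104],[0,-2.88,-2.22,0,0,0,0],[0,-2.88,-2.22,0,0,0,0],[0,-2.88,-2.22,0,0,0,0],[0,-2.88,-2.22,0,0,0,0],[0,0,0,0,0,0,0],[0,0,0,0,0,0,0],[0,0,0,0,0,0,0],[0,0,0,0,0,0,0]],
  ],
)

```text
time: 39.0
tool_pos: [0.4745, 0.0468, 0.2607]
tool_rot: [0.0, 0.998, 0.066, 0.001]
contact_force: [0.3, 0.1, 0.1]
gripper_width: -0.002
grasp_force: 0.0
```

```bash
python3 go.py .4736 .0475 .107 7.6; python3 look.py
python3 - <<'E'
from fit import *
f=grab_frame("side");C=cloud(f);print("wknob",barfit(sel(C,(.5994,-.0255),.05,.198,.21)))
E
```

```text
pos [0.4745 0.0468 0.2607] yaw 7.58 tilt [ 0.0011 -0.0002] rz -0.0004 shift cm [-0.07 -0.08 15.37] F [0.3 0.1 0.1] T [ 0.02 -0.02  0.05] w -0.002 t 39.0 q [-0.06 -0.32  1.93 -0.    1.53  1.38]
wknob (array([ 0.5987, -0.0284]), array([598.8, -26.1]), array([40.6, 15.1]), 35.7, np.float64(-143.1), 82)
```

>>> jog_arm(
  moves=[
    [[0,0,-0.1,2.4,0,0,0],[0,0,0,2.4,0,0,0],[0,0,0,2.4,0,0,0],[0,0,0,2.2,0,0,0],[0,0,0,1,0,0,0],[0,0,0,1,0,0,0],[0,0,0,1,0,0,0],[0,0,0,1,0,0,0],[0,0,0,1,0,0,0],[0,0,0,0.9,0,0,0],[0,0,0,0,0,0,0],[0,0,0,0,0,0,0],[0,0,0,0,0,0,0],[0,0,0,0,0,0,0],[0,0,0,0,0,0,0],[0,0,0,0,0,0,0]],
  ],
)

```text
time: 40.48
tool_pos: [0.4734, 0.0483, 0.1073]
tool_rot: [-0.0, 0.998, 0.066, 0.0]
contact_force: [-0.4, 2.0, 0.5]
gripper_width: 0.006
grasp_force: 0.7
```

```bash
python3 go.py .5994 -.0255 .262 7.6; python3 look.py t7
```

```text
pos [0.4734 0.0483 0.1073] yaw 7.61 tilt [0.0003 0.0001] rz 0.0002 shift cm [ 11.51   8.98 -15.47] F [-0.4  2.   0.5] T [ 0.25  0.09 -0.04] w 0.006 t 40.4833 q [-0.05 -0.18  2.08  0.    1.24  1.38]
y 22 [290. 204.] [0.548 0.131 0.165] floor [0.579 0.142 0.027]
wknob (array([ 0.5986, -0.025 ]), array([599.5, -25.4]), array([41.8, 14.3]), 39.8, np.float64(-141.9), 111)
0.17 [322. 133.  18.  21.]
```

View pics/t7.png

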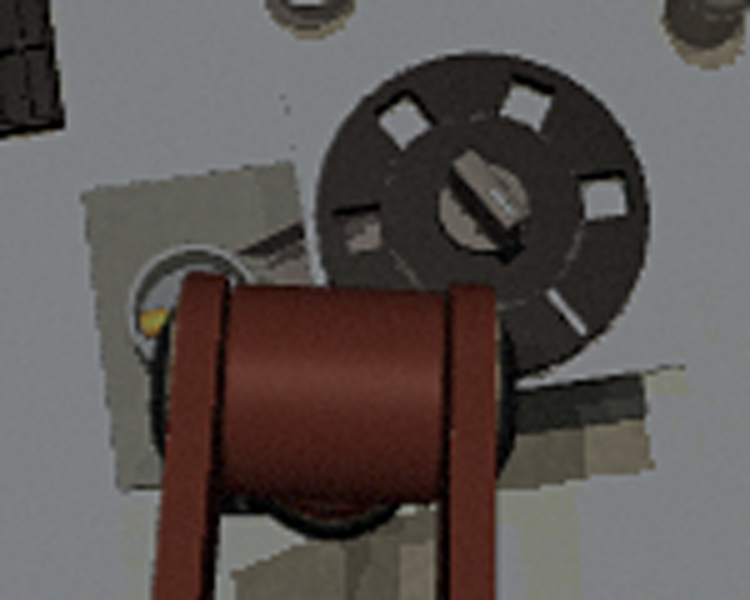

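>>> jog_arm(
  moves=[
    [[0,0,0,-2,0,0,0],[0,0,0,-3.4,0,0,0],[0,0,0,-3.4,0,0,0],[0,0,0,-3.4,0,0,0],[0,0,0,-3.3,0,0,0],[5,2.87,2.25,0,0,0,0],[5,2.87,2.25,0,0,0,0],[5,2.87,2.25,0,0,0,0],[5,2.87,2.25,0,0,0,0],[5,0,0,0,0,0,-0.105],[5,0,0,0,0,0,-0.105],[5,0,0,0,0,0,-0.105],[5,0,0,0,0,0,-0.105],[5,0,0,0,0,0,-0.104],[5,0,0,0,0,0,0],[5,0,0,0,0,0,0],[5,0,0,0,0,0,0],[5,0,0,0,0,0,0]],
  ],
)

```text
time: 42.08
tool_pos: [0.5991, -0.0259, 0.2621]
tool_rot: [0.0, 0.947, 0.322, 0.0]
contact_force: [-0.7, -0.4, -0.3]
gripper_width: 0.584
grasp_force: 0.0
```

>>> jog_arm(
  moves=[
    [[5,0,0,2.5,0,0,0],[5,0,0,2.5,0,0,0],[5,0,0,1.2,0,0,0],[5,0,0,0,0,0,0],[5,0,0,0,0,0,0],[0,0,0,0,0,0,0],[0,0,0,0,0,0,0],[0,0,0,0,0,0,0],[0,0,0,0,0,0,0],[0,0,0,0,0,0,0],[0,0,0,0,0,0,0],[0,0,0,0,0,0,0],[0,0,0,0,0,0,0]],
  ],
)

```text
time: 43.17
tool_pos: [0.5993, -0.025, 0.2022]
tool_rot: [-0.0, 0.947, 0.323, 0.001]
contact_force: [-4.5, 4.4, 5.7]
gripper_width: 0.149
grasp_force: 61.3
```

>>> jog_arm(
  moves=[
    [[0,0,0,0,0,0,0.1],[0,0,0,0,0,0,0.1],[0,0,0,0,0,0,0.1],[0,0,0,0,0,0,0.1],[0,0,0,0,0,0,0.1],[0,0,0,0,0,0,0.1],[0,0,0,0,0,0,0.1],[0,0,0,0,0,0,0.1],[0,0,0,0,0,0,0.1],[0,0,0,0,0,0,0.1],[0,0,0,0,0,0,0.047],[0,0,0,0,0,0,0],[0,0,0,0,0,0,0],[0,0,0,0,0,0,0]],
  ],
)

```text
time: 44.33
tool_pos: [0.5993, -0.0254, 0.2022]
tool_rot: [-0.0, 0.981, -0.194, 0.001]
contact_force: [-3.6, 2.1, 5.3]
gripper_width: 0.15
grasp_force: 61.2
```

```bash
python3 go.py .5994 -.0255 .2 -22.4
```

```text
pos [ 0.5993 -0.0254  0.2022] yaw -22.35 tilt [0.0011 0.0005] rz 0.0009 shift cm [0.01 0.01 0.22] F [-3.6  2.1  5.3] T [0.27 0.65 0.03] w 0.15 t 44.3333 q [-0.17  0.03  1.72  0.    1.39  1.79]
```

>>> jog_arm(
  moves=[
    [[5,0,0,0,0,0,0],[5,0,0,0,0,0,0],[5,0,0,0,0,0,0],[5,0,0,0,0,0,0],[5,0,0,-1,0,0,0],[5,0,0,-2,0,0,0],[5,0,0,-3,0,0,0],[0,0,0,0,0,0,-0.105],[0,0,0,0,0,0,-0.105],[0,0,0,0,0,0,-0.105],[0,0,0,0,0,0,-0.105],[0,0,0,0,0,0,-0.104],[0,-2.88,-2.25,0,0,0,0],[0,-2.88,-2.25,0,0,0,0],[0,-2.88,-2.25,0,0,0,0],[0,-2.88,-2.25,0,0,0,0],[0,0,0,0,0,0,0],[0,0,0,0,0,0,0],[0,0,0,0,0,0,0],[0,0,0,0,0,0,0]],
  ],
)

```text
time: 46.0
tool_pos: [0.4739, 0.0475, 0.2608]
tool_rot: [0.0, 0.998, 0.066, 0.001]
contact_force: [0.4, 0.0, 0.2]
gripper_width: -0.0
grasp_force: 0.0
```

```bash
python3 go.py .4736 .0475 .107 7.6;  python3 - <<'E'
from fit import *
f=grab_frame("side");C=cloud(f);print("wknob",barfit(sel(C,(.5994,-.0255),.05,.198,.21)))
E
```

```text
pos [0.4739 0.0475 0.2608] yaw 7.63 tilt [ 0.0011 -0.0002] rz 0.0004 shift cm [-0.03 -0.   15.38] F [0.4 0.  0.2] T [ 0.05 -0.04  0.01] w -0.0 t 46.0 q [-0.06 -0.32  1.94 -0.    1.53  1.38]
wknob (array([ 0.5985, -0.0279]), array([598.5, -26.3]), array([16. , 41.2]), 68.2, np.float64(-22.5), 86)
```

>>> jog_arm(
  moves=[
    [[0,0,0,2.4,0,0,0],[0,0,0,2.4,0,0,0],[0,0,0,2.4,0,0,0],[0,0,0,2.2,0,0,0],[0,0,0,1,0,0,0],[0,0,0,1,0,0,0],[0,0,0,1,0,0,0],[0,0,0,1,0,0,0],[0,0,0,1,0,0,0],[0,0,0,0.9,0,0,0],[0,0,0,0,0,0,0],[0,0,0,0,0,0,0],[0,0,0,0,0,0,0],[0,0,0,0,0,0,0],[0,0,0,0,0,0,0],[0,0,0,0,0,0,0]],
  ],
)

```text
time: 47.38
tool_pos: [0.4729, 0.0481, 0.1073]
tool_rot: [-0.0, 0.998, 0.067, 0.0]
contact_force: [-0.2, 0.9, 0.3]
gripper_width: -0.002
grasp_force: 0.7
```

```bash
python3 go.py .5994 -.0255 .262 7.6; python3 look.py
```

```text
pos [0.4729 0.0481 0.1073] yaw 7.67 tilt [0.0003 0.0001] rz 0.0012 shift cm [ 11.56   8.97 -15.47] F [-0.2  0.9  0.3] T [0.29 0.17 0.  ] w -0.002 t 47.3833 q [-0.06 -0.18  2.08  0.    1.24  1.38]
y 20 [290. 204.] [0.548 0.132 0.165] floor [0.579 0.143 0.027]
wknob (array([ 0.5989, -0.0251]), array([599.6, -25.5]), array([13.7, 42.1]), 67.5, np.float64(157.3), 107)
```

>>> jog_arm(
  moves=[
    [[0,0,0,-2,0,0,0],[0,0,0,-3.4,0,0,0],[0,0,0,-3.4,0,0,0],[0,0,0,-3.4,0,0,0],[0,0,0,-3.3,0,0,0],[5,2.88,2.25,0,0,0,0],[5,2.88,2.25,0,0,0,0],[5,2.88,2.25,0,0,0,0],[5,2.88,2.25,0,0,0,0],[5,0,0,0,0,0,0.105],[5,0,0,0,0,0,0.105],[5,0,0,0,0,0,0.105],[5,0,0,0,0,0,0.105],[5,0,0,0,0,0,0.105],[5,0,0,0,0,0,0],[5,0,0,0,0,0,0],[5,0,0,0,0,0,0],[5,0,0,0,0,0,0]],
  ],
)

```text
time: 48.98
tool_pos: [0.5991, -0.0259, 0.2621]
tool_rot: [0.0, 0.981, -0.194, 0.0]
contact_force: [-0.3, 0.5, 0.5]
gripper_width: 0.588
grasp_force: 0.0
```

```bash
python3 go.py .5994 -.0255 .2 -22.4; python3 look.py t8
```

```text
pos [ 0.5991 -0.0259  0.2621] yaw -22.33 tilt [ 0.0002 -0.0003] rz 0.0012 shift cm [ 0.01 -0.05  6.21] F [-0.3  0.5  0.5] T [-0.07  0.09  0.02] w 0.588 t 48.9833 q [-0.17 -0.01  1.66 -0.    1.49  1.79]
y 70 [296. 204.] [0.547 0.117 0.165] floor [0.578 0.126 0.027]
y 17 [299. 211.] [0.53  0.111 0.165] floor [0.558 0.12  0.027]
wknob (array([ 0.6124, -0.0304]), array([612.5, -30.4]), array([13.6,  9. ]), 77.6, np.float64(-101.0), 24)
```

>>> jog_arm(
  moves=[
    [[5,0,0,2.5,0,0,0],[5,0,0,2.5,0,0,0],[5,0,0,1.2,0,0,0],[5,0,0,0,0,0,0],[5,0,0,0,0,0,0],[0,0,0,0,0,0,0],[0,0,0,0,0,0,0],[0,0,0,0,0,0,0],[0,0,0,0,0,0,0],[0,0,0,0,0,0,0],[0,0,0,0,0,0,0],[0,0,0,0,0,0,0],[0,0,0,0,0,0,0]],
  ],
)

```text
time: 50.17
tool_pos: [0.6001, -0.0257, 0.2021]
tool_rot: [-0.0, 0.981, -0.194, 0.002]
contact_force: [0.3, 1.4, 6.3]
gripper_width: 0.151
grasp_force: 61.5
```

>>> jog_arm(
  moves=[
    [[0,0,0,0,0,0,0.1],[0,0,0,0,0,0,0.1],[0,0,0,0,0,0,0.1],[0,0,0,0,0,0,0.1],[0,0,0,0,0,0,0.1],[0,0,0,0,0,0,0.1],[0,0,0,0,0,0,0.1],[0,0,0,0,0,0,0.1],[0,0,0,0,0,0,0.1],[0,0,0,0,0,0,0.1],[0,0,0,0,0,0,0.047],[0,0,0,0,0,0,0],[0,0,0,0,0,0,0],[0,0,0,0,0,0,0]],
  ],
)

```text
time: 51.33
tool_pos: [0.5992, -0.0264, 0.2021]
tool_rot: [0.0, 0.752, -0.659, 0.001]
contact_force: [-3.7, -0.9, 7.3]
gripper_width: 0.149
grasp_force: 61.8
```

```bash
python3 go.py .5994 -.0255 .2 -82.4
```

```text
pos [ 0.5992 -0.0264  0.2021] yaw -82.41 tilt [ 0.0005 -0.0016] rz -0.0002 shift cm [-0.09 -0.03  0.21] F [-3.7 -0.9  7.3] T [-0.16  0.69 -0.07] w 0.149 t 51.3333 q [-0.17  0.03  1.72 -0.    1.39  2.84]
```

>>> jog_arm(
  moves=[
    [[5,0,0,0,0,0,0],[5,0,0,0,0,0,0],[5,0,0,0,0,0,0],[5,0,0,0,0,0,0],[5,0,0,-1,0,0,0],[5,0,0,-3,0,0,0],[5,0,0,-4,0,0,0],[5,0,0,-2,0,0,0],[5,3.5,0,0,0,0,0],[5,3.5,0,0,0,0,0],[5,3.5,0,0,0,0,0],[5,3.5,0,0,0,0,0],[5,3.5,0,0,0,0,0],[5,3.5,0,0,0,0,0],[5,3.5,0,0,0,0,0],[5,0,0,0,0,0,0],[5,0,0,0,0,0,0],[5,0,0,0,0,0,0]],
  ],
)

```text
time: 52.83
tool_pos: [0.6315, -0.2684, 0.3003]
tool_rot: [-0.0, 0.752, -0.659, -0.0]
contact_force: [-0.6, -0.1, 0.3]
gripper_width: 0.588
grasp_force: 0.0
```

```bash
python3 look.py
python3 - <<'E'
from fit import *
f=grab_frame("top");g=f["color"];C=cloud(f)
for k in("cap","driver","chip_tray","cleaner","reel"):
    for r in regions_of(k,f)[:1]: print(k,round(r["p"],2),np.round(r["rect"]),np.round(np.median(cloud(f,r["pixels"]),0),3))
print("cnt",barfit(sel(C,(.515,-.35),.05,.078,.09)) if len(sel(C,(.515,-.35),.05,.078,.09))>5 else None)
cv2.imwrite("pics/fin.png",np.hstack([cv2.resize(g[140:260,260:410],(400,320),interpolation=2),cv2.resize(g[180:270,170:290],(400,320),interpolation=2)]))
E
```

```text
y 72 [296. 204.] [0.547 0.117 0.165] floor [0.578 0.126 0.027]
y 17 [299. 211.] [0.53  0.111 0.165] floor [0.558 0.12  0.027]
wknob (array([ 0.5987, -0.0253]), array([599.1, -25.1]), array([13.8, 41.6]), 8.0, np.float64(96.7), 112)
driver 0.93 [276. 294.  42.  36.] [0.351 0.169 0.024]
chip_tray 0.63 [257. 150.  29.  37.] [0.74  0.237 0.007]
cleaner 0.86 [402. 136.  17.  26.] [ 0.75  -0.162  0.072]
reel 0.83 [322. 134.  19.  20.] [0.776 0.057 0.034]
cnt None
```

View pics/fin.png

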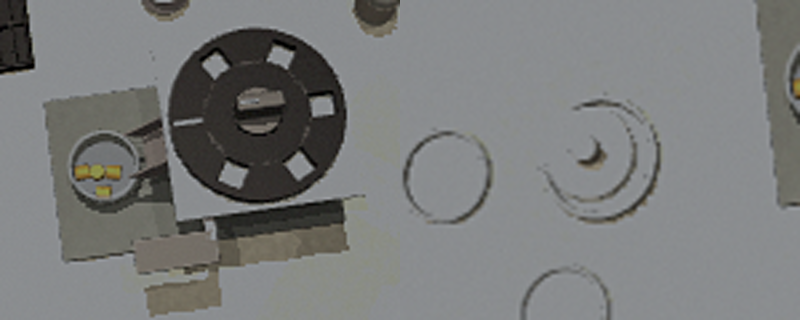

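Run:
```python
from fit import *
for n in("top","side"):
    f=grab_frame(n);C=cloud(f)
    for a,b in((.012,.02),(.03,.048)):
        P=sel(C,(.5276,.308),.08,a,b); print(n,np.round(P.mean(0),4),np.round(P.min(0),3),np.round(P.max(0),3),len(P))
    P=sel(C,(.515,-.35),.05,.078,.09)
    if len(P)>20: print("cnt",barfit(P))
cv2.imwrite("pics/fs.png",cv2.resize(f["color"][160:230,260:350],(540,420),interpolation=2))
```

```text
top [0.5292 0.3109 0.0166] [0.481 0.262 0.012] [0.575 0.355 0.02 ] 557
top [0.5298 0.3135 0.0427] [0.519 0.305 0.031] [0.541 0.324 0.048] 59
side [0.5287 0.3057 0.0154] [0.482 0.259 0.012] [0.574 0.345 0.02 ] 259
side [0.5298 0.3109 0.0384] [0.52  0.302 0.03 ] [0.541 0.323 0.045] 48
cnt (array([ 0.5193, -0.3538]), array([ 519.4, -353. ]), array([15.7, 38. ]), 66.0, np.float64(-26.1), 153)
```

View pics/fs.png

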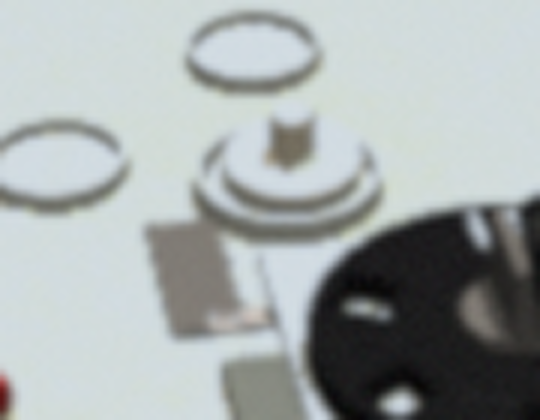

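```bash
python3 -c "
from plant import *
print(job_done())"
```

```text
the job is handed in; nothing more can be done
None
```

The job is done and handed in: all four spacers are in the jar, the blank sector covers the drop hole, the cap sits plug down in the largest rest, the counter is at its zero stop, and the bystander items are where they were.

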